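Shut down the conference speaker and park the long remote on its dome

ROBOT

A 6-joint arm with a two-finger parallel gripper is mounted at the origin on the work surface. World frame = base frame: x ahead of the robot, y to its left, z up, the work surface at z = 0. Lengths are in m, angles in rad, forces in N, time in s.
With the tool pointing down it reaches from about 0.25 to 0.725 m from the base axis. Payload 4 kg.
Tool frame: the origin (TCP) lies midway between the tips of the shut fingers; the grasp point (between the pads) lies 19 mm behind it (bot.grip_depth is the distance from the TCP to the grasp point, in m); z points along the fingers, y is the line along which they close (so a half turn about z gives the same grasp; the last joint's range is limited). The gripper opens to 85 mm and grips with 20 to 120 N. Pads are 22 mm wide; open, the fingers measure 114 mm over their backs; the gripper's body (76 mm by 85 mm) begins 54 mm behind the grasp point. The pads swing forward as they close: fully open they stand 13 mm farther back than shut.
Start: joints at [1.218, 0.241, 0.005, 1.335, 0, 1.571], TCP at [0.173, 0.469, 0.231] pointing down, gripper open.
Joint ranges: [-2.72, 2.72], [-1.05, 1.87], [-1.09, 1.28], [-1.99, 2.15], [-1.42, 1.44], [-3.14, 3.14]. Speed limits (rad/s): [2.79, 2.79, 3.14, 3.14, 3.14, 3.14].

INTERFACE

Orientations are given as a unit quaternion [x, y, z, w].
In Python, from workcell import bot gives the robot as it stands.
- The arm moves only by the shell command python3 -m creep 'ROWS'. ROWS is JSON, one flat list of numbers, 5 for each row, row after row: the shift along the world's x, y, z in m, then the turn about the world's z in rad, then the finger opening in m, from 0 to 0.0854. In form: [x, y, z, twist, claw, x, y, z, twist, claw, ...]. A call has 1 to 10 rows; each row is the pose to reach, as a shift and turn from the pose commanded when the call began; what a row does not reach only later rows make up. A row lasts 1/12 s, in which the tool goes at most 41.7 mm and 7.16 degrees, less where a joint would pass 70% of its speed; a pose out of reach is approached as far as the arm can. A call with a gripper value outside its range is refused whole. The fingers move at their own pace and stop on an object; the grip force is fixed at half the most. Time passes only in rows, so rows that repeat a pose let the fingers close. It gives the time, the measured TCP pose, the force, the opening and the grip force at its end, in the units of the state.
- bot.get_obs(): the state, without advancing time (a new reading comes with each control period).
- bot.camera(name): name is "scene" or "side" or "wrist"; returns a dict with "pixels" (400x640x3 uint8, red, green, blue), "camera_matrix" (3x3 intrinsics, pixels), "dist_coeffs" ([k1, k2, p1, p2, k3] as OpenCV has them; the pictures are not rectified), "extrinsics" (4x4, takes a point from world to camera coordinates); the wrist camera has in their place "T_tool_cam" (4x4, takes a point from camera to tool coordinates, whose origin is the TCP and whose axes are the flange's). Camera axes: x right, y down, z forward; pixel columns grow to the right and rows downward; lengths in m; the calibration is good to about 2 mm. A picture is of the moment at which its call begins: read the wrist's pose just before it. There is no depth.
- bot.job_done(): hands the job in; it is judged then, once.
Trained networks look in the newest picture that a camera, given by its name, has taken for a name from the list of things; names that differ only in an ending like _2 or _b are one class to them, and where a whole thing is asked for, a point or a joint stands for the part that bears it (a point fixed in the world has none). Each returns a list of dicts, best first, with "score" (0 to 1); they miss things now and then, are a little off and sometimes report something else, mostly with a low value. They report only what shows in the picture. A call takes as long as a camera call. They do not tell look-alikes from the thing itself.
- bot.look_for(camera, thing): "centre" ([column, row] as shares, 0 to 1, of the picture: columns of its width, rows of its height, amid what is visible of it).
- bot.place_of(camera, thing): "centre" ([column, row] as shares, 0 to 1, of the picture: columns of its width, rows of its height: a listed point, or the origin of a listed thing).
The state is a dict: "clock": time; "joint_pos": joint angles; "joint_vel": joint speeds; "tau": joint torques, N m; "eef_pos": TCP position; "tool_rot": TCP orientation; "ft_force": force on the tool from outside, world axes, zero at the start; "ft_torque": the same for the moment, N m; "grip_width": finger opening in m; "grasp_force": force on a finger pad.
Only numpy, scipy, OpenCV 4.12 (cv2) and the standard library are available. Lean on these libraries where they do the work, as an engineer would, in place of code of your own. Each camera call takes 0.05 s, during which the arm holds its last target. There are 200 camera calls.

TASK

The call is over: first turn the conference speaker's volume knob fully anticlockwise (seen from above) to its end stop, then park the long remote across the very top of the speaker's dome, keys up, so that it balances there by itself, level to the eye and still. The remote is heavier towards one end, so feel for its balance point. Leave the other things on the table where they are.

Things in the scene. Friction and masses are not known exactly. Their poses are not given: they have to be found in the camera images.
- speaker: conference speaker, fixed to the table: a grey slab 140 x 290 x 18 mm (x, y, z) carrying a grippy grey dome and a black knob. Origin at the centre of the slab's underside; y runs from the knob to the dome. The dome is part of a sphere of radius 60 mm whose centre is at (0, 70, 26) mm; the knob's axis is at (0, -85) mm.
- dome_top (a point): highest point of the dome, 86 mm above the table; axes as the speaker's.
- volume (a joint): volume knob angle in rad: 0 is the anticlockwise end stop (off), growing clockwise seen from above, up to 1.6. At 0 the knob's grip bar lies along the speaker's x axis.
- volume_grip (a point): point on the knob's upright axis at the height to grip, 55 mm above the table. The knob is a disc of 56 mm diameter with a grip bar 53 mm long and 14 mm thick, whose top is 7 mm above this point. A white stroke marks one end of the bar, the -x end of this point, whose x axis lies along the bar and turns with it.
- remote: long black remote (handset), 200 x 50 x 22 mm (x, y, z), lying keys up on the table, 0.16 to 0.30 kg. Origin at the centre of its underside, x along its length. A large grey ring key is at its +x end, rows of small keys at the other. Its batteries are at the +x end: the balance point lies 10 to 40 mm from the middle towards the ring key, differing from one remote to another.
- short_remote: bystander: short black remote, 130 x 40 x 18 mm, x along its length, origin at the centre of its underside.
- glasses_case: bystander: brown glasses case, 150 x 56 x 36 mm, x along its length, origin at the centre of its underside.
- eraser: bystander: whiteboard eraser, 120 x 50 x 34 mm, x along its length, origin at the centre of its underside.
- mug: bystander: white mug, 80 mm across, 95 mm high, origin at the centre of its underside, handle at +y.
- water: bystander: water bottle, 66 mm across, 200 mm high, origin at the centre of its underside.
Not all that is in view belongs to the job. What is shaped like the remote but purple or red is not meant.

How it is judged:
On the way, in this order (a step that is already met when the one before it is completed fails the run):
1. the volume knob is at its anticlockwise end stop (value of joint volume below 0.06 rad), for 0.2 s.
2. the long remote lies balanced and level on the dome, let go (horizontal distance between remote and dome_top below 0.06 m and z of remote in the frame of dome_top between -0.012 and 0.012 m and angle between remote's own z axis and vertical below 0.09 rad and contact force between remote and speaker above 0.5 N and contact force between the fingers and remote below 0.05 N and linear speed of remote below 0.02 m/s and angular speed of remote below 0.2 rad/s), for 0.3 s.
At the end, for the whole second after the job is handed in: Knob within 0.06 rad of its anticlockwise stop; the long remote rests on the dome alone, keys up, under 0.09 rad from level, its middle within 60 mm sideways and 12 mm in height of the dome top, let go and still (under 20 mm/s, 0.2 rad/s) (all of step 2 and value of joint volume below 0.06 rad); the robot touches nothing.
It fails at once if the short remote is moved more than 30 mm (distance of short_remote from where it was at the start of the episode above 0.03 m).
It fails at once if the glasses case is moved more than 30 mm (distance of glasses_case from where it was at the start of the episode above 0.03 m).
It fails at once if the eraser is moved more than 30 mm (distance of eraser from where it was at the start of the episode above 0.03 m).
It fails at once if the mug is moved more than 30 mm (distance of mug from where it was at the start of the episode above 0.03 m).
It fails at once if the water is moved more than 30 mm (distance of water from where it was at the start of the episode above 0.03 m).
It also fails if it takes over 61 s, if anything falls off the work surface, if the arm or the gripper's body presses on something with over 40 N, if the wrist force passes 120 N, or if a joint passes its speed limit or range.

## Working session

There is one attempt and no reset: what is moved stays moved. The work goes in short steps, Python scripts to look and compute and a shell command to move; the robot and the scene stay as the last step left them, time stands still between calls to the robot, and variables do not carry over. Pictures are saved under pics/ and viewed, at most 13 in all, crops included, and the job is handed in when it is done.

```bash
mkdir -p pics
cat > h.py <<'E'
import numpy as np, cv2
from workcell import bot
def cam(n,save=None):
    o=bot.get_obs(); c=bot.camera(n)
    if save: cv2.imwrite(save,c["pixels"][:,:,::-1])
    return o,c
def ext(o,c):
    if "extrinsics" in c: return np.array(c["extrinsics"])
    from scipy.spatial.transform import Rotation as R
    T=np.eye(4);T[:3,:3]=R.from_quat(o["tool_rot"]).as_matrix();T[:3,3]=o["eef_pos"]
    return np.linalg.inv(T@np.array(c["T_tool_cam"]))
def toworld(o,c,px,z):
    """pixel -> world at height z"""
    E=ext(o,c)
    u=cv2.undistortPoints(np.array([[px]],float),np.array(c["camera_matrix"]),np.array(c["dist_coeffs"]))[0,0]
    d=E[:3,:3].T@np.array([u[0],u[1],1]); p=-E[:3,:3].T@E[:3,3]
    return p+d*(z-p[2])/d[2]
def topix(o,c,P):
    E=ext(o,c)
    return cv2.projectPoints(np.array(P,float).reshape(-1,1,3),cv2.Rodrigues(E[:3,:3])[0],E[:3,3],np.array(c["camera_matrix"]),np.array(c["dist_coeffs"]))[0][:,0]
E
python3 - <<'E'
from h import *
print({k:np.round(v,3).tolist() for k,v in bot.get_obs().items()})
for n in ["scene","side"]:
    o,c=cam(n,f"pics/{n}0.png")
    for t,z in [("speaker",0),("dome_top",.086),("volume_grip",.055),("remote",0),("short_remote",0),("glasses_case",0),("eraser",0),("mug",0),("water",0)]:
        for r in bot.place_of(n,t)[:3]:
            px=np.array(r["centre"])*[640,400]
            print(n,t,round(r["score"],2),px.round(0),toworld(o,c,px,z).round(3))
E
```

```text
{'clock': 0.0, 'joint_pos': [1.218, 0.241, 0.004, 1.335, 0.0, 1.571], 'joint_vel': [-0.001, 0.0, -0.001, 0.001, 0.0, -0.0], 'tau': [-0.001, -37.232, 25.241, 0.017, -0.0, 0.0], 'eef_pos': [0.173, 0.469, 0.23], 'tool_rot': [0.176, 0.984, -0.001, -0.0], 'ft_force': [0.496, -0.273, -0.109], 'ft_torque': [-0.009, 0.035, 0.049], 'grasp_force': 0.0, 'grip_width': 0.085}
scene speaker 0.82 [341. 180.] [0.506 0.185 0.   ]
scene speaker 0.47 [335. 289.] [ 0.77  -0.152  0.   ]
scene dome_top 0.98 [351. 154.] [0.504 0.244 0.086]
scene volume_grip 0.59 [324. 186.] [0.51  0.093 0.055]
scene remote 0.83 [178. 228.] [ 0.232 -0.331  0.   ]
scene remote 0.74 [258. 203.] [ 0.358 -0.078  0.   ]
scene remote 0.62 [249. 265.] [ 0.512 -0.267  0.   ]
scene glasses_case 0.9 [287. 277.] [ 0.632 -0.22   0.   ]
scene glasses_case 0.41 [355. 156.] [0.474 0.307 0.   ]
scene eraser 0.69 [355. 267.] [ 0.768 -0.053  0.   ]
scene eraser 0.62 [372. 135.] [0.453 0.436 0.   ]
scene water 0.83 [356. 269.] [ 0.774 -0.054  0.   ]
side speaker 0.95 [298. 206.] [0.496 0.172 0.   ]
side dome_top 0.64 [294. 173.] [0.512 0.252 0.086]
side volume_grip 0.74 [308. 200.] [0.508 0.11  0.055]
side remote 0.82 [258. 354.] [ 0.237 -0.331  0.   ]
side remote 0.75 [367. 290.] [ 0.519 -0.259  0.   ]
side remote 0.75 [276. 260.] [ 0.348 -0.07   0.   ]
side short_remote 0.56 [323. 304.] [ 0.405 -0.259  0.   ]
side glasses_case 0.85 [404. 272.] [ 0.636 -0.24   0.   ]
side eraser 0.65 [268. 175.] [ 0.468  0.448 -0.   ]
side eraser 0.53 [326. 304.] [ 0.411 -0.262  0.   ]
side mug 0.98 [425. 242.] [ 0.761 -0.155  0.   ]
side water 0.8 [409. 223.] [ 0.777 -0.056  0.   ]
```

View pics/scene0.png

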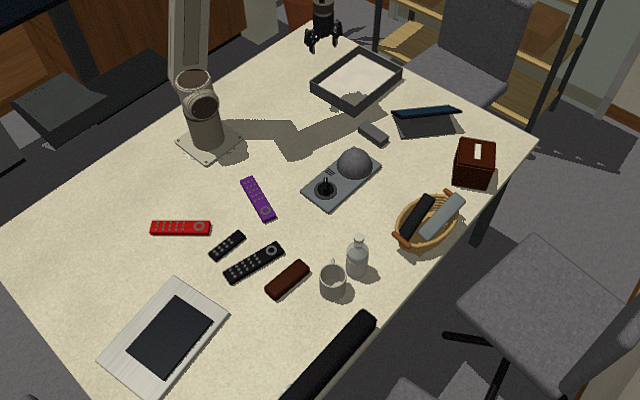

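View pics/side0.png

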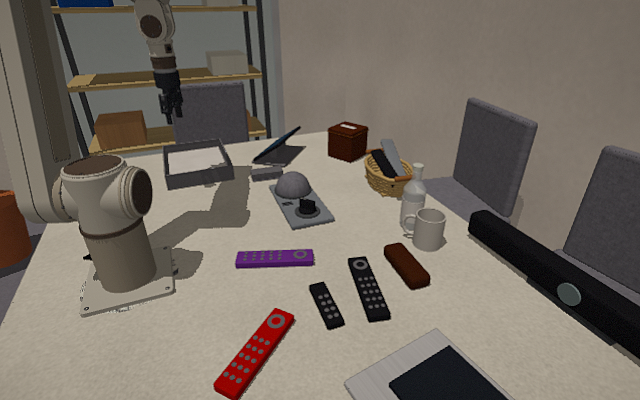

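The scene picture shows these look-alikes: red (180,228), purple (258,199), short black (227,246), long black (254,262) with its ring key at (271,250), and a black item in the basket (415,218). I choose the long black one at (254,262). The speaker is at (341,180), with its dome at (354,163) and knob at (325,186). I'll move over the speaker for a close view.

```bash
python3 -m creep '[0.028,-0.028,0.008,0,0.085,0.056,-0.056,0.016,0,0.085,0.084,-0.084,0.024,0,0.085,0.112,-0.112,0.032,0,0.085,0.14,-0.14,0.04,0,0.085,0.168,-0.168,0.048,0,0.085,0.196,-0.196,0.056,0,0.085,0.224,-0.224,0.064,0,0.085,0.252,-0.252,0.072,0,0.085,0.28,-0.28,0.08,0,0.085]'
python3 - <<'E'
from h import *
o,c=cam("scene")
im=c["pixels"][225:305,200:310,::-1]; cv2.imwrite("pics/crop1.png",cv2.resize(im,None,fx=5,fy=5,interpolation=2))
o,c=cam("wrist","pics/w1.png"); print(np.round(c["T_tool_cam"],3).tolist(),np.round(o["eef_pos"],3),np.round(o["tool_rot"],3))
for t,z in [("speaker",0),("dome_top",.086),("volume_grip",.055)]:
    for r in bot.place_of("wrist",t)[:2]:
        px=np.array(r["centre"])*[640,400]; print(t,round(r["score"],2),px.round(),toworld(o,c,px,z).round(4))
E
```

```text
clock: 1.83
eef_pos: [0.4539, 0.1875, 0.3119]
tool_rot: [0.176, 0.984, 0.0, 0.0]
ft_force: [0.7, 1.0, -0.6]
grip_width: 0.085
grasp_force: 0.0
[[-0.0, -0.952, -0.307, 0.078], [1.0, -0.0, -0.0, -0.0], [0.0, -0.307, 0.952, -0.142], [0.0, 0.0, 0.0, 1.0]] [0.459 0.183 0.313] [ 0.179  0.984 -0.001  0.004]
speaker 0.91 [334. 179.] [0.5042 0.183  0.    ]
speaker 0.52 [122. 346.] [ 0.6452 -0.2336  0.    ]
dome_top 0.77 [402. 178.] [0.5067 0.2578 0.086 ]
volume_grip 0.6 [272. 213.] [0.5028 0.1027 0.055 ]
```

View pics/w1.png

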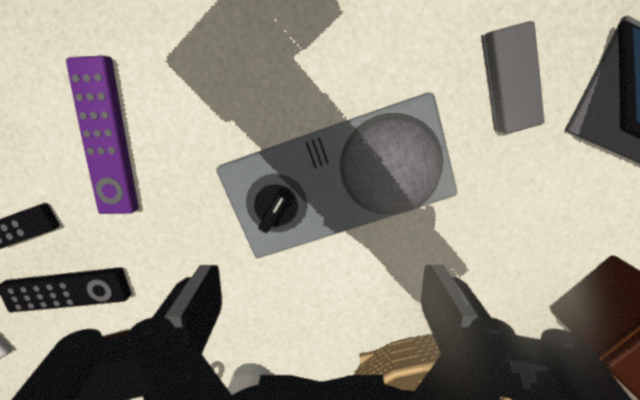

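View pics/crop1.png

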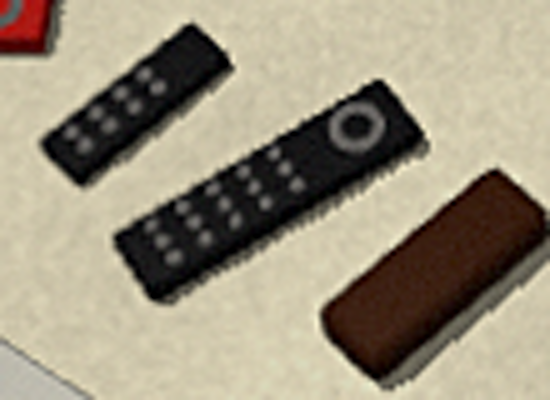

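The wrist view shows the slab corners at about (217,168), (432,93), (457,193) and (257,258), the dome near (392,163), and the knob disc near (275,205). The knob's white stroke points up and right, roughly 0.96 rad clockwise of off. The crop confirms the long black remote, with its ring key at the upper right. I'll refine these with the arm at rest.

Run:
```python
from h import *
o,c=cam("wrist","pics/w2.png"); print(np.round(o["eef_pos"],4))
g=cv2.cvtColor(c["pixels"],cv2.COLOR_RGB2GRAY)
P=np.array([[217,168],[432,93],[457,193],[257,258]],float)
W=np.array([toworld(o,c,p,.018) for p in P]); print(W.round(4)); m=W.mean(0)
print("centre",m.round(4),"lens",[np.linalg.norm(W[i]-W[(i+1)%4]).round(3) for i in range(4)])
y=(W[1]-W[0]+W[2]-W[3]); yaw=np.arctan2(-y[0],y[1]); print("yaw",yaw)
R=np.array([[np.cos(yaw),-np.sin(yaw)],[np.sin(yaw),np.cos(yaw)]])
k=m[:2]+R@[0,-.085]; d=m[:2]+R@[0,.07]; print("knob",k,"dome",d)
im=cv2.cvtColor(c["pixels"],cv2.COLOR_RGB2BGR)
for q in topix(o,c,[[*k,.055],[*d,.086]]): cv2.drawMarker(im,tuple(int(v) for v in q.round()),(0,0,255),0,6)
cv2.imwrite("pics/k2.png",cv2.resize(im[80:270,200:470],None,fx=2.9,fy=2.9,interpolation=2))
```

```text
[0.4525 0.1891 0.311 ]
[[0.4248 0.0585 0.018 ]
 [0.4305 0.3376 0.018 ]
 [0.5624 0.336  0.018 ]
 [0.5583 0.0558 0.018 ]]
centre [0.494 0.197 0.018] lens [np.float64(0.279), np.float64(0.132), np.float64(0.28), np.float64(0.133)]
yaw -0.017607665550520755
knob [0.49249742 0.11198915] dome [0.49522646 0.26696512]
```

View pics/k2.png

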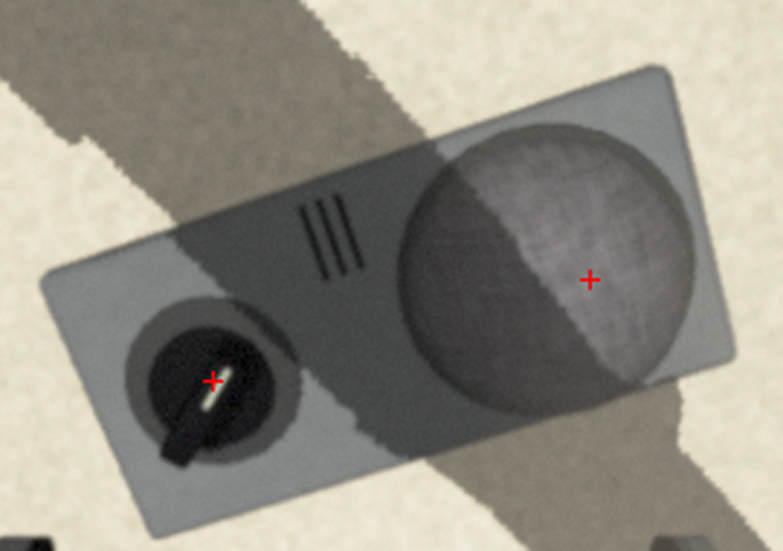

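The image had shifted by the time the arm settled, so I'll redo this with the corners from this picture. In crop pixels the corners are (42,278), (665,66), (735,356) and (155,538), and the bar runs from (172,460) through the stroke (205,408)–(228,370).

Run:
```python
from h import *
o,c=cam("wrist"); print(np.round(o["eef_pos"],4),np.round(o["tool_rot"],3))
f=lambda p,z:toworld(o,c,np.array(p)/2.9+[200,80],z)
W=np.array([f(p,.018) for p in [[40,277],[667,63],[738,357],[153,541]]]); m=W.mean(0)
print("centre",m.round(4),"lens",[np.linalg.norm(W[i]-W[(i+1)%4]).round(3) for i in range(4)])
y=(W[1]-W[0]+W[2]-W[3]); yaw=np.arctan2(-y[0],y[1]); print("yaw",yaw)
R=np.array([[np.cos(yaw),-np.sin(yaw)],[np.sin(yaw),np.cos(yaw)]])
print("knob",m[:2]+R@[0,-.085],"dome",m[:2]+R@[0,.07])
a,b=f([205,408],.062),f([228,370],.062); d=b-a; print("stroke",a.round(4),b.round(4),"dir deg",np.degrees(np.arctan2(d[1],d[0])))
print("bar lower end",f([174,458],.06).round(4), "knob disc centre",f([212,388],.035).round(4))
for t,z in [("dome_top",.086),("volume_grip",.055)]:
    for r in bot.place_of("wrist",t)[:1]:
        px=np.array(r["centre"])*[640,400]; print(t,round(r["score"],2),toworld(o,c,px,z).round(4))
print(o["joint_pos"])
```

```text
[0.452  0.1897 0.3109] [ 0.175  0.985 -0.    -0.001]
centre [0.5032 0.19   0.018 ] lens [np.float64(0.282), np.float64(0.135), np.float64(0.285), np.float64(0.136)]
yaw -0.02256355661739993
knob [0.50124901 0.10499797] dome [0.50474607 0.25995852]
stroke [0.5001 0.1077 0.062 ] [0.4881 0.1228 0.062 ] dir deg 128.403851025593
bar lower end [0.517  0.0862 0.06  ] knob disc centre [0.5009 0.1066 0.035 ]
dome_top 0.59 [0.5063 0.2543 0.086 ]
volume_grip 0.76 [0.5016 0.1021 0.055 ]
[3.97029978e-01 2.02466618e-01 1.61379453e-01 1.53074235e+00
 4.08370335e-04 7.49116260e-01]
```

```bash
python3 -m creep '[0.015,-0.025,-0.02,-0.11,0.06,0.03,-0.05,-0.04,-0.22,0.06,0.049,-0.075,-0.06,-0.33,0.06,0.049,-0.085,-0.09,-0.44,0.06,0.049,-0.085,-0.12,-0.55,0.06,0.049,-0.085,-0.155,-0.55,0.06,0.049,-0.085,-0.19,-0.55,0.06,0.049,-0.085,-0.22,-0.55,0.06,0.049,-0.085,-0.22,-0.55,0.06,0.049,-0.085,-0.22,-0.55,0.06]'
python3 - <<'E'
from h import *
o,c=cam("wrist","pics/w3.png"); print(np.round(o["eef_pos"],4),np.round(o["tool_rot"],3))
E
```

```text
clock: 3.12
eef_pos: [0.4998, 0.1048, 0.0903]
tool_rot: [0.435, 0.9, -0.001, -0.002]
ft_force: [0.8, 0.2, 0.7]
grip_width: 0.0598
grasp_force: 0.0
[0.4998 0.1048 0.0903] [ 0.435  0.9   -0.001 -0.002]
```

View pics/w3.png

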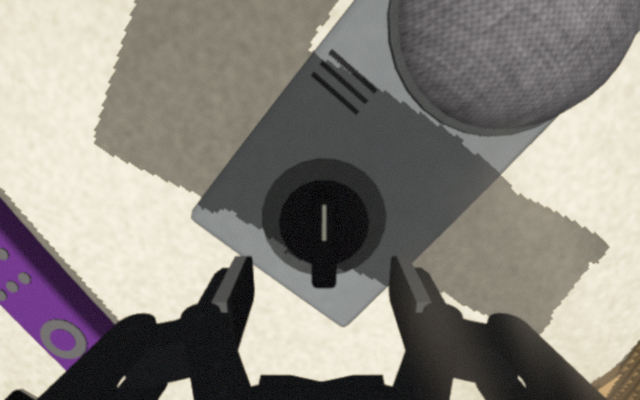

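The picture shows the bar upright at column 324, centred between the fingers (245 and 395) and aligned with them. Next I'll descend and close.

```bash
python3 -m creep '[0,0,-0.02,0,0.06,0,0,-0.035,0,0.06,0,0,-0.047,0,0.06,0,0,-0.051,0,0.06,0,0,-0.051,0,0.04,0,0,-0.051,0,0.02,0,0,-0.051,0,0,0,0,-0.051,0,0,0,0,-0.051,0,0,0,0,-0.051,0,0]'
```

```text
clock: 4.0
eef_pos: [0.5023, 0.1039, 0.0421]
tool_rot: [0.436, 0.9, 0.0, 0.001]
ft_force: [-2.0, -2.0, 7.3]
grip_width: 0.0126
grasp_force: 59.7
```

```bash
python3 -m creep '[0,0,0,0.1,0,0,0,0,0.2,0,0,0,0,0.3,0,0,0,0,0.4,0,0,0,0,0.5,0,0,0,0,0.6,0,0,0,0,0.7,0,0,0,0,0.78,0,0,0,0,0.82,0,0,0,0,0.82,0]'; python3 -c "
from h import *
print(bot.get_obs()['ft_torque'],bot.get_obs()['tool_rot'])"
python3 -m creep '[0,0,0,0.04,0,0,0,0,0.07,0,0,0,0,0.09,0,0,0,0,0.09,0]'; python3 -c "
from h import *
print(bot.get_obs()['ft_torque'],bot.get_obs()['tool_rot'])"
```

```text
clock: 4.83
eef_pos: [0.5021, 0.1037, 0.0421]
tool_rot: [0.041, 0.999, -0.0, 0.001]
ft_force: [-3.2, -2.1, 8.0]
grip_width: 0.0127
grasp_force: 59.8
[-0.33193906  0.53064988  0.07153297] [ 4.09084121e-02  9.99162600e-01 -3.26373960e-04  7.02958159e-04]
clock: 5.17
eef_pos: [0.5021, 0.1037, 0.0421]
tool_rot: [-0.002, 1.0, -0.0, 0.001]
ft_force: [-3.0, -1.6, 7.8]
grip_width: 0.0129
grasp_force: 62.5
[-0.28683635  0.64568999 -1.0676681 ] [-2.08058387e-03  9.99997622e-01 -1.52448766e-04  6.35114127e-04]
```

The torque has risen to -1.07 N m, so the knob is at its stop. I'll press a touch more, release and rise.

```bash
python3 -m creep '[0,0,0,0.03,0,0,0,0,0.03,0,0,0,0,0.03,0.04,0,0,0,0.03,0.06,0,0,0,0.03,0.06,0,0,0.03,0.03,0.06,0,0,0.07,0.03,0.06,0,0,0.11,0.03,0.06,0,0,0.11,0.03,0.06,0,0,0.11,0.03,0.06]'
python3 - <<'E'
from h import *
o,c=cam("wrist","pics/w4.png")
im=c["pixels"][:,:,::-1].copy()
print(np.round(o["eef_pos"],4),np.round(o["tool_rot"],4))
# white stroke
hsv=im[120:320,250:400].max(2); 
o2,c2=cam("scene"); o3,c3=cam("side")
for n,oo,cc in [("scene",o2,c2),("side",o3,c3)]:
    for t in ["remote","short_remote","glasses_case"]:
        for r in bot.place_of(n,t)[:3]:
            px=np.array(r["centre"])*[640,400]; print(n,t,round(r["score"],2),px.round(),toworld(oo,cc,px,0).round(4))
# scene corners of remote top from crop1 (x/5+200,y/5+225)
W=np.array([toworld(o2,c2,np.array(p)/5+[200,225],.022) for p in [[113,238],[380,78],[430,145],[165,300]]])
print(W.round(4),W.mean(0))
E
```

```text
clock: 6.0
eef_pos: [0.5041, 0.1049, 0.1532]
tool_rot: [-0.019, 1.0, 0.001, 0.003]
ft_force: [0.2, -0.0, -1.4]
grip_width: 0.06
grasp_force: 0.0
[0.5041 0.1049 0.1532] [-1.890e-02  9.998e-01  7.000e-04  3.400e-03]
scene remote 0.79 [180. 228.] [ 0.2357 -0.3254  0.    ]
scene remote 0.61 [258. 200.] [ 0.3473 -0.0714  0.    ]
scene remote 0.59 [253. 259.] [ 0.5064 -0.2462  0.    ]
scene short_remote 0.7 [227. 251.] [ 0.4201 -0.2807  0.    ]
scene glasses_case 0.98 [287. 277.] [ 0.6316 -0.2172  0.    ]
side remote 0.96 [257. 352.] [ 0.2372 -0.3265  0.    ]
side remote 0.86 [274. 262.] [ 0.3421 -0.0738  0.    ]
side remote 0.74 [298. 208.] [0.4919 0.1596 0.    ]
side short_remote 0.71 [325. 307.] [ 0.4046 -0.2705  0.    ]
side glasses_case 0.65 [405. 267.] [ 0.6485 -0.2248  0.    ]
[[ 0.4809 -0.348   0.022 ]
 [ 0.5231 -0.1558  0.022 ]
 [ 0.5818 -0.1701  0.022 ]
 [ 0.5366 -0.3552  0.022 ]] [ 0.53058677 -0.25726757  0.022     ]
```

View pics/w4.png

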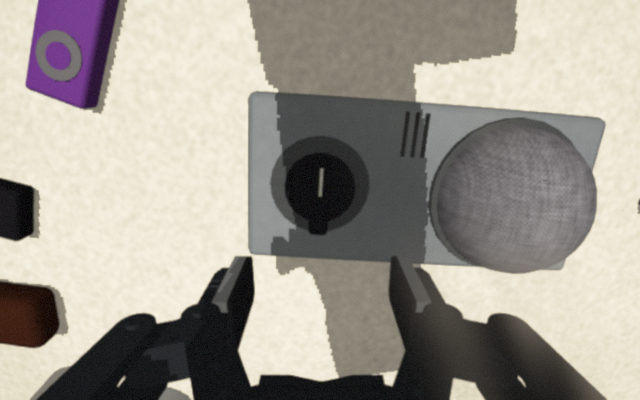

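The knob now stands square to the slab: the stroke runs (322,168)–(319,196), perpendicular to the long edge. Next I'll fit the dome outline for the dome top and work out the approach to the remote.

Run:
```python
from h import *
from scipy.optimize import least_squares as LS
o,c=cam("wrist","pics/w5.png")
def fit(pose,q,pts):
    oo={"eef_pos":pose,"tool_rot":np.array(q)/np.linalg.norm(q)}
    E=ext(oo,c); p0=-E[:3,:3].T@E[:3,3]
    D=np.array([toworld(oo,c,p,0)-p0 for p in pts]); D/=np.linalg.norm(D,axis=1)[:,None]
    r=lambda s:np.linalg.norm(np.cross(np.array([*s,.026])-p0,D),axis=1)-.06
    s=LS(r,[.505,.257]); return s.x.round(4),(s.fun*1e3).round(1)
print(fit([0.452,.1897,.3109],[0.175,.985,0,-.001],[np.array(p)/2.9+[200,80] for p in [[399,270],[548,123],[695,262],[540,417]]]))
print(fit([.5041,.1049,.1532],[-.0189,.9998,.0007,.0034],[[430,195],[519,118],[597,200],[515,272]]))
print(np.round(o["eef_pos"],4),np.round(o["tool_rot"],4),np.round(o["ft_torque"],3),np.round(o["ft_force"],2))
d=cv2.absdiff(cv2.imread("pics/w4.png"),cv2.imread("pics/w5.png")); print("diff",d.mean())
g=cv2.cvtColor(c["pixels"],cv2.COLOR_RGB2GRAY); k=(slice(155,205),slice(305,335))
ys,xs=np.where(g[k]>110); print("stroke",xs.mean()+305,ys.mean()+155,len(xs),np.polyfit(ys,xs,1) if len(xs)>5 else 0)
```

```text
(array([0.5028, 0.2582]), array([1.9, 2.1, 2.2, 2.6]))
(array([0.5036, 0.2553]), array([0.5, 1.1, 0.5, 1.4]))
[0.5012 0.1041 0.1494] [-1.860e-02  9.998e-01 -2.000e-04 -9.000e-04] [-0.047  0.036  0.03 ] [0.22 0.36 0.09]
diff 7.905799479166666
stroke 321.76190476190476 187.54761904761904 42 [-0.06908311 19.01039547]
```

```bash
python3 -m creep '[0,-0.03,0.02,0.12,0.085,0,-0.067,0.04,0.24,0.085,0.01,-0.103,0.06,0.36,0.085,0.01,-0.14,0.08,0.48,0.085,0.01,-0.178,0.09,0.6,0.085,0.02,-0.216,0.1,0.72,0.085,0.02,-0.254,0.1,0.84,0.085,0.024,-0.292,0.1,0.96,0.085,0.024,-0.33,0.1,1.08,0.085,0.024,-0.36,0.1,1.2,0.085]' | head -3
python3 -m creep '[0,-0.03,0,0.11,0.085,0,-0.034,0,0.11,0.085,0,-0.034,0,0.11,0.085,0,-0.034,0,0.11,0.085,0,-0.034,0,0.11,0.085,0,-0.034,0,0.11,0.085]'
python3 - <<'E'
from h import *
T=[]
for i in range(2):
    o,c=cam("wrist","pics/w6.png"); T.append(o["ft_torque"])
print(np.round(T,3),np.round(o["eef_pos"],4),np.round(o["tool_rot"],4),np.round(o["joint_pos"],3))
g=cv2.cvtColor(c["pixels"],cv2.COLOR_RGB2GRAY)
m=(g<75).astype(np.uint8); m=cv2.morphologyEx(m,cv2.MORPH_CLOSE,np.ones((15,15)))
n,l,s,ce=cv2.connectedComponentsWithStats(m)
for i in range(1,n):
    if s[i,4]>1500:
        b=cv2.boxPoints(cv2.minAreaRect(np.argwhere(l==i)[:,::-1].astype(np.float32)))
        W=np.array([toworld(o,c,p,.022) for p in b]); print(s[i],W.mean(0).round(4),[np.linalg.norm(W[j]-W[j-1]).round(3) for j in range(2)],b.round().tolist())
for r in bot.look_for("wrist","remote")[:3]: print(r)
E
```

```text
clock: 7.33
eef_pos: [0.5257, -0.2573, 0.2502]
tool_rot: [-0.57, 0.821, -0.0, 0.0]
clock: 7.83
eef_pos: [0.526, -0.2876, 0.2505]
tool_rot: [-0.613, 0.79, 0.0, 0.0]
ft_force: [-0.1, 0.1, -0.4]
grip_width: 0.0851
grasp_force: 0.0
[[ 0.002  0.001 -0.01 ]
 [-0.005  0.04   0.04 ]] [ 0.5261 -0.2877  0.2506] [-6.130e-01  7.901e-01 -0.000e+00  1.000e-04] [-0.501  0.438  0.336  1.469  0.    -1.82 ]
[ 405   89   44  113 2788] [ 0.4095 -0.2765  0.022 ] [np.float64(0.117), np.float64(0.039)] [[404.0, 94.0], [442.0, 88.0], [457.0, 196.0], [419.0, 201.0]]
[ 310   96   47  174 7605] [ 0.521  -0.2574  0.022 ] [np.float64(0.196), np.float64(0.047)] [[310.0, 96.0], [356.0, 96.0], [356.0, 269.0], [310.0, 269.0]]
[    0   169   631   231 48630] [ 0.5794 -0.1188  0.022 ] [np.float64(0.932), np.float64(0.365)] [[0.0, 399.0], [0.0, 169.0], [630.0, 169.0], [630.0, 399.0]]
{'centre': [0.8852, 0.1725], 'score': 0.96}
{'centre': [0.8173, 0.722], 'score': 0.84}
{'centre': [0.523, 0.4512], 'score': 0.82}
```

View pics/w6.png

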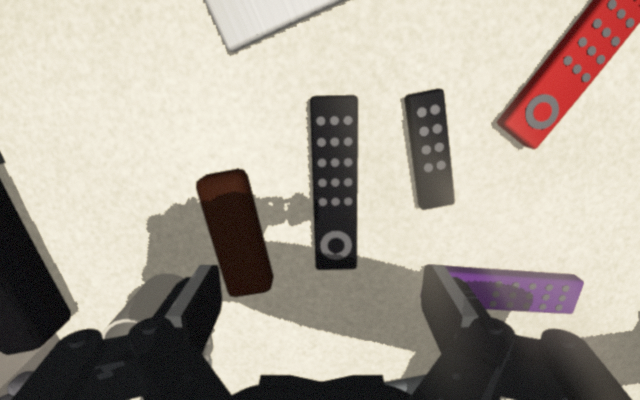

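The picture shows the long black remote upright at (335,182), aligned with the tool, with its ring key at (336,245). The glasses case at (235,232) and the short remote at (430,148) are clear of the fingers. I'll grasp 25 mm from the middle, towards the ring.

```bash
python3 -m creep '[0.001,0.03,-0.025,0,0.075,0.001,0.0545,-0.055,0,0.075,0.001,0.0545,-0.09,0,0.075,0.001,0.0545,-0.13,0,0.075,0.001,0.0545,-0.165,0,0.075,0.001,0.0545,-0.2,0,0.075,0.001,0.0545,-0.225,0,0.075,0.001,0.0545,-0.24,0,0.075,0.001,0.0545,-0.2475,0,0.075,0.001,0.0545,-0.2475,0,0.075]'
python3 -m creep '[0,0,0,0,0.06,0,0,0,0,0.05,0,0,0,0,0.04,0,0,0,0,0.03,0,0,0,0,0.03,0,0,0,0,0.03]'
```

```text
clock: 8.82
eef_pos: [0.5255, -0.2336, 0.0011]
tool_rot: [-0.613, 0.79, 0.002, -0.001]
ft_force: [-0.1, 0.8, -0.8]
grip_width: 0.075
grasp_force: 0.0
clock: 9.32
eef_pos: [0.5282, -0.2353, 0.0049]
tool_rot: [-0.612, 0.791, -0.002, 0.001]
ft_force: [-1.1, 0.7, 6.7]
grip_width: 0.048
grasp_force: 65.1
```

```bash
python3 -m creep '[0,0,0.01,0,0.03,0,0,0.03,0,0.03,0,0,0.06,0,0.03,0,0,0.1,0,0.03,0,0,0.14,0,0.03,0,0,0.16,0,0.03,0,0,0.16,0,0.03,0,0,0.16,0,0.03,0,0,0.16,0,0.03,0,0,0.16,0,0.03]'
python3 - <<'E'
from h import *
T=[];F=[]
for i in range(12):
    o,c=cam("wrist"); T.append(o["ft_torque"]);F.append(o["ft_force"])
cv2.imwrite("pics/w7.png",c["pixels"][:,:,::-1])
T=np.array(T[2:]);F=np.array(F[2:]); print(T.mean(0),T.std(0)/3,F.mean(0),F.std(0)/3, o["eef_pos"],o["tool_rot"])
u=np.array([.249,.9686,0]); tq=T.mean(0)
# moment of weight at offset d*u: d u x (0,0,-W) 
W=-F[:,2].mean(); ax=np.cross(u,[0,0,-1]); print("W",W,"d mm",1e3*(tq@ax)/W, "across",tq@u)
E
```

```text
clock: 10.15
eef_pos: [0.5252, -0.234, 0.1604]
tool_rot: [-0.612, 0.791, 0.002, -0.001]
ft_force: [0.4, -0.5, -2.8]
grip_width: 0.0484
grasp_force: 64.2
[-0.02387154 -0.0004787   0.00508338] [0.00889729 0.00946425 0.00700328] [-0.06398166  0.13026494 -2.5117018 ] [0.18368459 0.10598057 0.12786252] [ 0.52681446 -0.23472479  0.16279918] [-6.12246673e-01  7.90666814e-01 -1.53688611e-05  1.38821713e-05]
W 2.5117017992797788 d mm 9.158244875895626 across -0.006407682792551498
```

Run:
```python
from h import *
T=[];F=[]
for i in range(60):
    o=bot.get_obs(); bot.camera("wrist"); T.append(o["ft_torque"]);F.append(o["ft_force"])
T=np.array(T);F=np.array(F); print(T.mean(0),T.std(0)/60**.5,F.mean(0),o["clock"],o["eef_pos"])
u=np.array([.249,.9686,0]); ax=np.cross(u,[0,0,-1]); W=-F[:,2].mean(); print(W,1e3*T.mean(0)@ax/W,1e3*(T@ax).std()/60**.5/W)
```

```text
[-0.02954072  0.007358    0.00140396] [0.00406076 0.00406351 0.00386869] [-0.03815256  0.16871145 -2.50922015] 13.7 [ 0.52677851 -0.23470751  0.16281498]
2.5092201501137668 12.133364740066842 1.6086905963740175
```

Weight is 2.5 N, and the balance point is about 12 mm further towards the ring than the grasp. I'll carry it over the dome so the balance point sits above the dome top.

```bash
python3 -m creep '[-0.001,0.012,0,0,0.03,-0.002,0.034,0,0,0.03,-0.004,0.064,0,0,0.03,-0.006,0.096,0,0,0.03,-0.008,0.128,0,0,0.03,-0.01,0.16,0,0,0.03,-0.012,0.192,0,0,0.03,-0.014,0.224,0,0,0.03,-0.016,0.25,0,0,0.03,-0.018,0.27,0,0,0.03]' | head -2
python3 -m creep '[-0.001,0.03,0,0,0.03,-0.002,0.06,0,0,0.03,-0.003,0.09,0,0,0.03,-0.005,0.12,0,0,0.03,-0.006,0.15,0,0,0.03,-0.007,0.18,0,0,0.03,-0.008,0.2,0,0,0.03,-0.008,0.211,-0.01,0,0.03,-0.008,0.211,-0.03,0,0.03,-0.008,0.211,-0.05,0,0.03]' | head -2
python3 -m creep '[0,0,0,0,0.03,0,0,0,0,0.03,0,0,0,0,0.03,0,0,0,0,0.03,0,0,0,0,0.03]'
python3 - <<'E'
from h import *
o,c=cam("side"); cv2.imwrite("pics/s8.png",cv2.resize(c["pixels"][130:240,220:380,::-1],None,fx=5,fy=5,interpolation=2))
print(o["eef_pos"])
E
```

```text
clock: 14.58
eef_pos: [0.508, 0.0383, 0.163]
clock: 15.42
eef_pos: [0.5008, 0.2475, 0.1124]
clock: 15.83
eef_pos: [0.5018, 0.2464, 0.1142]
tool_rot: [-0.612, 0.791, -0.0, 0.001]
ft_force: [-0.7, 0.3, -3.4]
grip_width: 0.0484
grasp_force: 64.0
[0.50176892 0.24641273 0.11422252]
```

View pics/s8.png

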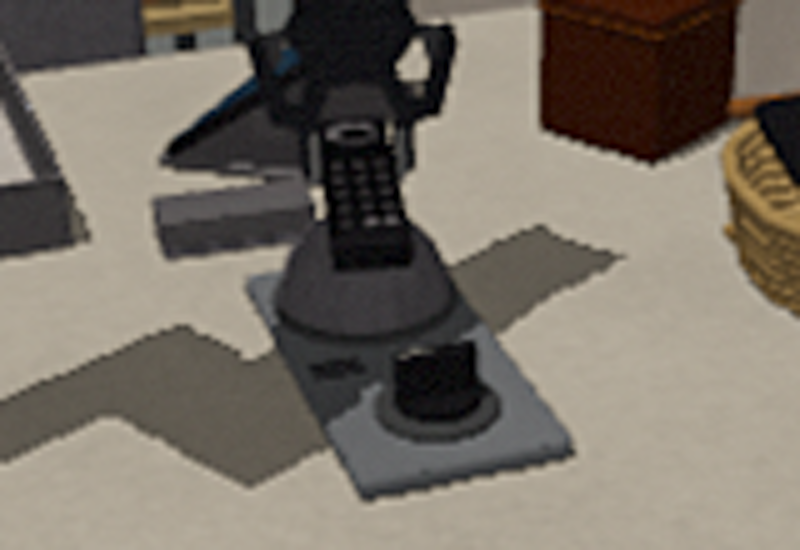

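The remote is held level above the dome, with its key end towards the knob. I'll lower it in small steps until contact.

```bash
python3 -m creep '[0,0,-0.006,0,0.03,0,0,-0.012,0,0.03,0,0,-0.016,0,0.03,0,0,-0.019,0,0.03,0,0,-0.019,0,0.03,0,0,-0.019,0,0.03]' | sed -n '2p;4p'
python3 -m creep '[0,0,-0.002,0,0.03,0,0,-0.002,0,0.03,0,0,-0.002,0,0.03,0,0,-0.002,0,0.03]' | sed -n '2p;4p'
python3 -m creep '[0,0,-0.0015,0,0.03,0,0,-0.0015,0,0.03,0,0,-0.0015,0,0.03,0,0,-0.0015,0,0.03]' | sed -n '2p;4p'
```

```text
eef_pos: [0.5005, 0.2462, 0.0933]
ft_force: [-0.3, 0.9, -2.0]
eef_pos: [0.5009, 0.2464, 0.092]
ft_force: [0.2, 0.0, -2.7]
eef_pos: [0.5011, 0.2465, 0.0908]
ft_force: [0.2, 0.1, 0.9]
```

```bash
python3 -m creep '[0,0,0,0,0.05,0,0,0,0,0.054,0,0,0,0,0.058,0,0,0,0,0.06,0,0,0,0,0.06,0,0,0,0,0.06,0,0,0,0,0.06,0,0,0,0,0.06,0,0,0,0,0.06,0,0,0,0,0.06]'
python3 - <<'E'
from h import *
o,c=cam("side"); cv2.imwrite("pics/s9.png",c["pixels"][:,:,::-1])
o2,c2=cam("scene"); cv2.imwrite("pics/c9.png",c2["pixels"][:,:,::-1])
a=cv2.resize(c["pixels"][140:220,250:350,::-1],(400,320),interpolation=2); b=cv2.resize(c2["pixels"][120:200,300:400,::-1],(400,320),interpolation=2)
cv2.imwrite("pics/m9.png",np.hstack([a,b]))
E
```

```text
clock: 17.88
eef_pos: [0.5008, 0.2463, 0.0903]
tool_rot: [-0.612, 0.791, -0.0, -0.0]
ft_force: [0.1, 0.4, 0.0]
grip_width: 0.0602
grasp_force: 0.0
```

View pics/m9.png

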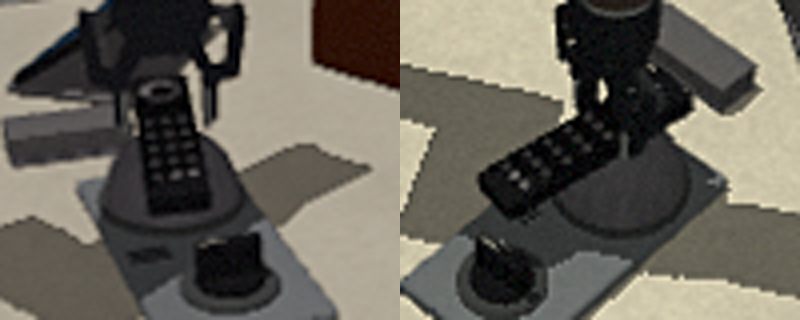

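It is let go and standing on the dome, close to level in both views. I'll measure the tilt by matching the wrist picture from the level hold (w7) with a new one.

```bash
cat > tilt.py <<'E'
from h import *
from scipy.spatial.transform import Rotation as R
def tilt(name,A=cv2.imread("pics/w7.png")):
    o,c=cam("wrist",name); B=cv2.imread(name)
    K,D=np.array(c["camera_matrix"]),np.array(c["dist_coeffs"]); Tc=np.array(c["T_tool_cam"])
    zt=-.0175  # remote's top face in tool z (fingers along +z, face is behind the TCP)
    s=cv2.SIFT_create(contrastThreshold=.015); e=cv2.createCLAHE(4,(8,8)).apply
    ka,da=s.detectAndCompute(e(cv2.cvtColor(A,6)),None); kb,db=s.detectAndCompute(e(cv2.cvtColor(B,6)),None)
    P,Q=[],[]
    for m,n in cv2.BFMatcher().knnMatch(da,db,k=2):
        if m.distance<.85*n.distance:
            a=np.array(ka[m.queryIdx].pt)
            u=cv2.undistortPoints(a.reshape(1,1,2),K,D)[0,0]; d=Tc[:3,:3]@[u[0],u[1],1]
            p=Tc[:3,3]+d*(zt-Tc[2,3])/d[2]
            if abs(p[1])<.026 and -.09<p[0]<.145: P.append(p);Q.append(kb[m.trainIdx].pt)
    P,Q=np.array(P),np.array(Q); print(len(P))
    ok,rv,t,inl=cv2.solvePnPRansac(P,Q,K,D,reprojectionError=2,iterationsCount=3000)
    i=inl[:,0]; rv,t=cv2.solvePnPRefineLM(P[i],Q[i],K,D,rv,t)
    M=Tc[:3,:3]@cv2.Rodrigues(rv)[0]; tt=Tc[:3,:3]@t[:,0]+Tc[:3,3]
    err=cv2.projectPoints(P[i],rv,t,K,D)[0][:,0]-Q[i]
    print(len(i),"rms",np.sqrt((err**2).mean()),"xrange",P[i][:,0].min(),P[i][:,0].max(),"rot in tool axes",R.from_matrix(M).as_rotvec().round(4),"origin shift",(M@[0,0,0]+tt).round(4))
E
python3 - <<'E'
from tilt import *
tilt("pics/w10.png"); tilt("pics/w11.png")
a,b=[cv2.resize(cv2.imread(f"pics/{n}.png"),(400,250)) for n in("w7","w11")]
cv2.imwrite("pics/m10.png",np.hstack([a,b]))
E
```

```text
65Traceback (most recent call last):
  File "<stdin>", line 2, in <module>
  File "tilt.py", line 18, in tilt
    i=inl[:,0]; rv,t=cv2.solvePnPRefineLM(P[i],Q[i],K,D,rv,t)
      ~~~^^^^^
TypeError: 'NoneType' object is not subscriptable
```

Run:
```python
import cv2,numpy as np
a,b=[cv2.imread(f"pics/{n}.png")[0:400,140:500] for n in("w7","w10")]
cv2.imwrite("pics/m10.png",cv2.resize(np.hstack([a,b]),(800,444)))
```

```text
(no output)
```

View pics/m10.png

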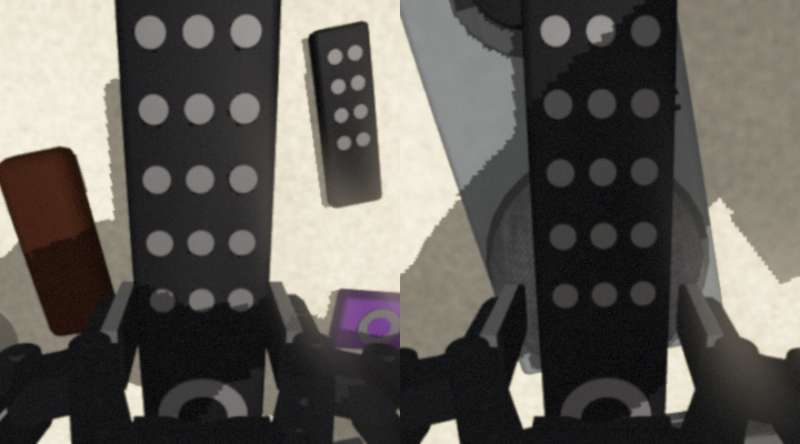

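The left half is the level hold and the right half is now: the same 5x3 key grid shows in both. The top row's width shrank from 96 to 90 px, so the key end has dropped. I'll use the key centroids in PnP.

```bash
cat > tilt.py <<'E'
from h import *
from scipy.spatial.transform import Rotation as R
YA,YB=[31,109,179,243,299],[31,104,172,235,294]
XA=[(150,198,246),(153,200,244),(157,200,243),(160,201,242),(163,201,240)]
XB=[(555,600,645),(558,602,644),(560,602,644),(563,603,643),(565,604,643)]
pa=np.array([[x*.9+140,y*.9] for X,y in zip(XA,YA) for x in X]); pb=np.array([[x*.9-360+140,y*.9] for X,y in zip(XB,YB) for x in X])
def refine(im,pts):
    g=cv2.cvtColor(im,cv2.COLOR_BGR2GRAY).astype(float); out=[]
    for p in pts:
        q=np.array(p,float)
        for _ in range(4):
            x,y=q.round().astype(int); x0,y0=max(x-19,0),max(y-19,0)
            w=g[y0:y+20,x0:x+20]; t=(np.percentile(w,5)+np.percentile(w,85))/2
            n,l,s,ce=cv2.connectedComponentsWithStats((w>t).astype(np.uint8)); 
            j=1+np.argmin([np.hypot(*(ce[k]+[x0,y0]-q))+(1e3 if s[k,4]<120 else 0) for k in range(1,n)]); b=ce[j]+[x0,y0]
            q=b if np.hypot(*(b-p))<8 else np.array(p,float)
        out.append(q)
    return np.array(out)
def tilt(imB,pb,c,sel=None,imA=cv2.imread("pics/w7.png")):
    K,D=np.array(c["camera_matrix"]),np.array(c["dist_coeffs"]); Tc=np.array(c["T_tool_cam"])
    A,B=refine(imA,pa),refine(imB,pb)
    u=cv2.undistortPoints(A.reshape(-1,1,2),K,D)[:,0]; d=np.c_[u,np.ones(len(u))]@Tc[:3,:3].T
    P=Tc[:3,3]+d*((-.0175-Tc[2,3])/d[:,2])[:,None]
    G=P.reshape(5,3,3); print("row pitch mm",(np.diff(G[:,1,0])*1e3).round(2),"row width",((G[:,2,1]-G[:,0,1])*1e3).round(2))
    i=np.arange(15) if sel is None else np.array(sel)
    ok,rv,t=cv2.solvePnP(P[i],B[i],K,D,cv2.Rodrigues(Tc[:3,:3].T)[0],-Tc[:3,:3].T@Tc[:3,3:4],True)
    M=Tc[:3,:3]@cv2.Rodrigues(rv)[0]; tt=Tc[:3,:3]@t[:,0]+Tc[:3,3]
    e=np.linalg.norm(cv2.projectPoints(P[i],rv,t,K,D)[0][:,0]-B[i],axis=1)
    print("err",e.round(1),"\nrot tool axes",R.from_matrix(M).as_rotvec().round(4),"shift of grasp pt mm",((M@[0,0,-.01]+tt-[0,0,-.01])*1e3).round(1))
    return B
E
python3 - <<'E'
from tilt import *
o,c=cam("wrist","pics/w12.png")
B=tilt(cv2.imread("pics/w12.png"),pb,c); tilt(cv2.imread("pics/w12.png"),pb,c,range(3,15))
np.save("pb.npy",B)
o2=bot.get_obs(); print(o2["clock"],o2["ft_force"])
E
```

```text
row pitch mm [-21.92 -21.9  -21.93 -21.67] row width [27.94 27.91 27.93 27.87 27.84]
err [0.7 2.3 0.7 0.4 0.3 0.4 0.3 0.2 0.1 0.5 0.3 0.2 0.4 0.2 0.5] 
rot tool axes [ 0.0504 -0.0765 -0.0022] shift of grasp pt mm [ 1.2  0.6 -0.2]
row pitch mm [-21.92 -21.9  -21.93 -21.67] row width [27.94 27.91 27.93 27.87 27.84]
err [0.2 0.1 0.1 0.1 0.2 0.1 0.4 0.2 0.1 0.3 0.3 0.3] 
rot tool axes [ 0.0559 -0.0899  0.0001] shift of grasp pt mm [ 1.   0.5 -0.3]
18.0833 [ 0.48202544  0.43780088 -0.59790459]
```

The key grid in the level hold comes out perfectly regular, so that reference is good. The remote now sits 0.09 rad nose-down at the key end and 0.056 sideways, so the offsets are 49 mm × tilt ≈ 4.4 mm and 2.7 mm. In world axes the correction is (+3.7, +3.6) mm. I'll regrip, lift, shift and lower.

```bash
python3 -m creep '[0,0,0,0,0.055,0,0,0,0,0.05,0,0,0,0,0.04,0,0,0,0,0.03,0,0,0,0,0.03,0,0,0,0,0.03]' | sed -n '2,9p'
python3 -m creep '[0,0,0.003,0,0.03,0,0,0.006,0,0.03,0.002,0.002,0.006,0,0.03,0.0037,0.0036,0.006,0,0.03,0.0037,0.0036,0.006,0,0.03,0.0037,0.0036,0.006,0,0.03,0.0037,0.0036,0.003,0,0.03,0.0037,0.0036,0.001,0,0.03,0.0037,0.0036,0.001,0,0.03,0.0037,0.0036,0.001,0,0.03]' | sed -n '2,9p'
```

```text
eef_pos: [0.5005, 0.2464, 0.0909]
tool_rot: [-0.612, 0.791, 0.0, 0.0]
ft_force: [-1.9, -1.0, 5.7]
grip_width: 0.0482
grasp_force: 61.3
eef_pos: [0.5045, 0.2499, 0.0915]
tool_rot: [-0.612, 0.791, -0.0, 0.0]
ft_force: [0.3, -0.6, 0.8]
grip_width: 0.0483
grasp_force: 62.3
```

Contact is made (0.8 N net, against −2.5 N hanging). I'll release and measure again.

```bash
python3 -m creep '[0,0,0,0,0.05,0,0,0,0,0.054,0,0,0,0,0.058,0,0,0,0,0.06,0,0,0,0,0.06,0,0,0,0,0.06,0,0,0,0,0.06,0,0,0,0,0.06,0,0,0,0,0.06,0,0,0,0,0.06]' | sed -n '2,9p'
python3 - <<'E'
from tilt import *
q=np.load("pb.npy")
for i in range(2):
    o,c=cam("wrist",f"pics/w13{i}.png"); im=cv2.imread(f"pics/w13{i}.png")
    # keys shift little: follow them with template matching from w12
    old=cv2.imread("pics/w12.png"); p=[]
    for x,y in q.round().astype(int):
        t=old[max(y-20,0):y+21,x-20:x+21]; w=im[max(y-32,0):y+33,x-32:x+33]
        _,_,_,m=cv2.minMaxLoc(cv2.matchTemplate(w,t,cv2.TM_CCOEFF_NORMED)); p.append([x-12+m[0],max(y-32,0)-max(y-20,0)+y+m[1]])
    B=tilt(im,np.array(p),c,range(3,15))
print(o["clock"])
E
```

```text
eef_pos: [0.5045, 0.2499, 0.0913]
tool_rot: [-0.612, 0.791, 0.0, -0.0]
ft_force: [-0.4, -1.0, 0.5]
grip_width: 0.0599
grasp_force: 0.0
row pitch mm [-21.92 -21.9  -21.93 -21.67] row width [27.94 27.91 27.93 27.87 27.84]
err [0.2 0.1 0.3 0.  0.1 0.1 0.2 0.2 0.3 0.2 0.4 0.4] 
rot tool axes [-0.0144  0.0301 -0.0098] shift of grasp pt mm [-0.7 -1.1 -0.2]
row pitch mm [-21.92 -21.9  -21.93 -21.67] row width [27.94 27.91 27.93 27.87 27.84]
err [0.2 0.1 0.2 0.1 0.1 0.1 0.2 0.3 0.1 0.2 0.3 0.3] 
rot tool axes [-0.0169  0.0263 -0.0077] shift of grasp pt mm [-0.6 -1.1 -0.2]
20.3
```

The tilt is now 0.03 rad, well inside 0.09. I'll open wider, rise clear and check again.

```bash
python3 -m creep '[0,0,0,0,0.075,0,0,0,0,0.08,0,0,0,0,0.08,0,0,0.01,0,0.08,0,0,0.025,0,0.08,0,0,0.05,0,0.08,0,0,0.08,0,0.08,0,0,0.1,0,0.08,0,0,0.1,0,0.08,0,0,0.1,0,0.08]' | sed -n '2,9p'
python3 -m creep '[0,0,0,0,0.08,0,0,0,0,0.08,0,0,0,0,0.08,0,0,0,0,0.08,0,0,0,0,0.08,0,0,0,0,0.08]' | head -1
python3 - <<'E'
from tilt import *
o,c=cam("wrist","pics/w14.png"); bot.camera("wrist")
S=[cam("side","pics/s14.png")[1]["pixels"].astype(float)]
for _ in range(6): cc=bot.camera("side")
S.append(cc["pixels"].astype(float)); print("motion",np.abs(S[0]-S[1])[140:220,250:350].max(),np.abs(S[0]-S[1])[140:220,250:350].mean())
# compare with level prediction: blobs of keys seen now versus projected key grid
im=cv2.imread("pics/w14.png"); g=cv2.cvtColor(im,6)
r=cv2.SimpleBlobDetector_Params(); r.filterByColor=True; r.blobColor=255; r.minArea=40; r.maxArea=900; r.minCircularity=.7; r.filterByConvexity=False; r.minThreshold=20; r.maxThreshold=200; r.thresholdStep=4
k=[x.pt for x in cv2.SimpleBlobDetector_create(r).detect(g)]
K,D=np.array(c["camera_matrix"]),np.array(c["dist_coeffs"]); Tc=np.array(c["T_tool_cam"])
A=refine(cv2.imread("pics/w7.png"),pa); u=cv2.undistortPoints(A.reshape(-1,1,2),K,D)[:,0]; d=np.c_[u,np.ones(15)]@Tc[:3,:3].T
P=Tc[:3,3]+d*((-.0175-Tc[2,3])/d[:,2])[:,None]
E0=np.linalg.inv(Tc); T=P+[0,0,.1]
pr=cv2.projectPoints(T,cv2.Rodrigues(E0[:3,:3])[0],E0[:3,3],K,D)[0][:,0]
k=np.array(k); dist=np.linalg.norm(pr[:,None]-k[None],axis=2); j=dist.argmin(1); ok=dist.min(1)<14; print("matched",ok.sum(),dist.min(1).round(1))
B=k[j]
s,rv,t=cv2.solvePnP(T[ok],B[ok],K,D,cv2.Rodrigues(E0[:3,:3])[0],E0[:3,3:4].copy(),True)
M=Tc[:3,:3]@cv2.Rodrigues(rv)[0]; e=np.linalg.norm(cv2.projectPoints(T[ok],rv,t,K,D)[0][:,0]-B[ok],axis=1)
print("err",e.round(1),"rot",R.from_matrix(M).as_rotvec().round(3),"clock",bot.get_obs()["clock"],bot.get_obs()["ft_force"])
E
```

```text
eef_pos: [0.5056, 0.2505, 0.1936]
tool_rot: [-0.612, 0.791, -0.0, 0.002]
ft_force: [-0.5, 0.1, 0.5]
grip_width: 0.0802
grasp_force: 0.0
clock: 21.68
motion 62.0 1.4433333333333334
matched 15 [3.5 4.6 3.3 3.3 3.2 2.9 3.  2.9 2.8 2.7 2.6 2.5 2.7 2.3 2.6]
err [0.4 1.3 0.3 0.3 0.2 0.2 0.1 0.1 0.  0.1 0.1 0.2 0.3 0.1 0.3] rot [-0.03   0.005 -0.008] clock 22.1333 [-0.88417066  0.07552319 -0.36953289]
```

It stays on the dome after the retreat: all 15 keys are matched and the tilt is about 0.03 rad. I'll let it settle another second, confirm it's still, and hand in.

```bash
python3 -m creep '[0,0,0.03,0,0.08,0,0,0.03,0,0.08,0,0,0.03,0,0.08,0,0,0.03,0,0.08,0,0,0.03,0,0.08,0,0,0.03,0,0.08,0,0,0.03,0,0.08,0,0,0.03,0,0.08,0,0,0.03,0,0.08,0,0,0.03,0,0.08]' | head -1
python3 - <<'E'
from h import *
a=cv2.imread("pics/s14.png").astype(float)[165:220,270:340]
b=bot.camera("side")["pixels"][:,:,::-1].astype(float)
for _ in range(3): bot.camera("side")
c=bot.camera("side")["pixels"][:,:,::-1].astype(float)
x=cv2.phaseCorrelate(a.mean(2),b[165:220,270:340].mean(2)); y=cv2.phaseCorrelate(b[165:220,270:340].mean(2),c[165:220,270:340].mean(2))
print(x,y)
if np.hypot(*x[0])<.4 and np.hypot(*y[0])<.4: print(bot.job_done())
E
```

```text
clock: 22.97
((0.09573047863334949, 0.028932583769627485), 0.9798219012140483) ((-0.011927414024761163, -0.017888135859884358), 0.9963762631420113)
the job is handed in; nothing more can be done
None
```

I turned the knob to its anticlockwise stop and left the long remote balanced on the dome, keys up, about 0.03 rad from level and still; I handed the job in at about 23 s, and it returned no verdict.

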